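# Unlatch the paper trimmer and hold its arm up

## Robot

A 7-joint arm with a two-finger parallel gripper is mounted at the origin on the work surface. World frame = base frame: x ahead of the robot, y to its left, z up, the work surface at z = 0. Lengths are in mm, angles in rad, forces in N, time in s.
With the tool pointing down it reaches from about 400 to 925 mm from the base axis. Payload 5.6 kg.
Tool frame: the origin (TCP) lies midway between the tips of the shut fingers; the grasp point (between the pads) lies 19 mm behind it; z points along the fingers, y is the line along which they close (so a half turn about z gives the same grasp; the last joint's range is limited). The gripper opens to 85 mm and grips with 20 to 120 N. Pads are 22 mm wide; open, the fingers measure 114 mm over their backs; the gripper's body (76 mm by 85 mm) begins 54 mm behind the grasp point. The pads swing forward as they close: fully open they stand 13 mm farther back than shut.
Start: joints at [1.104, 0.468, -0.012, 1.603, 0.006, 1.071, -0.056], TCP at [267.259, -592.521, 231.29] pointing down, gripper open.
Joint ranges: [-2.53, 2.53], [-0.31, 2.02], [-1.57, 1.55], [0.28, 2.44], [-1.29, 4.43], [0.15, 1.84], [-2.92, 2.92]. Speed limits (rad/s): [2.57, 2.57, 3.14, 3.14, 3.14, 3.14, 3.14].

## Interface

Orientations are given as a unit quaternion [x, y, z, w].
In Python, from cell import arm, eyes, finish_job gives the robot as it stands.
- The arm moves only by the tool drive_tool, never from a script. Its argument "steps" is a list of rows, each a list of 3 entries, a list of its own where there are three numbers: the shift along the tool's x, y, z in cm, then the turn, a rotation vector about the tool's x, y, z in rad, then the closure, from 0 (fully open) to 1 (shut). In form: [[[tx, ty, tz], [ax, ay, az], jaw], ...]. A call has exactly 10 rows; each row shifts and turns the commanded pose from where the row before left it, along the tool's axes as they then stand; what a row does not reach is not made up. A row lasts 1/10 s, in which the tool goes at most 50 mm and 8.59 degrees, less where a joint would pass 70% of its speed; a pose out of reach is approached as far as the arm can. A call with a gripper value outside its range is refused whole. The fingers move at their own pace and stop on an object; "newtons" is the grip in N (left out, the last holds). Time passes only in rows, so rows that do not move let the fingers close, or fill a call up. It gives the time, the measured TCP pose, the force, the opening and the grip force at its end, in the units of the state.
- arm.observe(): the state, without advancing time (a new reading comes with each control period).
- eyes.grab_frame(name): name is "side" or "top" or "wrist"; returns a dict with "color" (384x512x3 uint8, red, green, blue), "depth" (384x512 float32, mm along the optical axis (not along the pixel's ray), 0 where there is no reading), "fx", "fy", "cx", "cy" (pixels), "R" (3x3) and "t" (3): a world point X has camera coordinates R X + t; the wrist camera has in their place "tool_from_camera" (4x4, takes a point from camera to tool coordinates, whose origin is the TCP and whose axes are the flange's). Camera axes: x right, y down, z forward; pixel columns grow to the right and rows downward; lengths in mm; the calibration is good to about 2 mm. A picture is of the moment at which its call begins: read the wrist's pose just before it.
- finish_job(): hands the job in; it is judged then, once.
The state is a dict: "time_s": time; "joint_positions": joint angles; "joint_vel": joint speeds; "tau": joint torques, N m; "tool_pos": TCP position; "orientation": TCP orientation; "ft_force": force on the tool from outside, world axes, zero at the start; "torque": the same for the moment, N m; "finger_gap": finger opening in mm; "grip_force": force on a finger pad.
Only numpy, scipy, OpenCV 4.12 (cv2) and the standard library are available. Lean on these libraries where they do the work, as an engineer would, in place of code of your own. Each camera call takes 0.05 s, during which the arm holds its last target. There are 200 camera calls.

## Task

I want to slide a sheet into the guillotine paper trimmer, so please open it for me: pull the arm latch sideways by its knob, away from the arm, until the arm springs up a little, and let the latch spring back. Then take the arm by its handle, lift it to about 40 degrees and keep holding it there: finish with the handle still in the gripper. Leave the other things on the desk and on the trimmer's board where they are.

Things in the scene. Friction and masses are not known exactly. Their poses are not given: they have to be found in the camera images.
- trimmer: guillotine paper trimmer, grey board 320 x 260 mm, top 26 mm above the desk; heavy, does not move. Origin: centre of its underside, on the desk; z up, x along the arm from the handle end (-x, towards the robot) to the hinge end, y across the board. The steel arm lies along the -y side; its hinge axis is parallel to y through (145, -138, 38) mm. A clear guard 48 mm high stands beside it
- latch_nose (a point): tip of the latch bolt, a flat steel bar 22 mm wide and 8 mm thick (46 to 54 mm above the desk) that reaches 10 mm over the arm when shut; it slides along the trimmer's y with the knob. Once it is pulled clear, a sprung plunger lifts the arm by about 4 degrees (handle 26 mm higher), and the bolt can spring back under the arm
- latch_knob (a point): black upright knob on the latch bolt, 17 mm diameter (22 mm in the top 6 mm), 42 mm tall; origin at its middle, 74 mm above the desk, at (-135, -195) mm in the trimmer's frame when shut; axes parallel to the trimmer's. Bolt and guide below it are up to 54 mm high and 40 mm wide along x. Pulling it to -y takes 4 N at first, about 10 N fully out; let go, it springs back
- latch (a joint): travel of the latch bolt, m: 0 shut (nose over the arm), grows as the knob is pulled to the trimmer's -y, away from the arm; 0.016 at the stop; the arm is free from about 0.010 on. 50 mm outboard of the shut knob's axis is a 56 mm high spring stop
- handle (a point): black round handle, rigid on the end of the cutting arm, 26 mm diameter, 90 mm long; point at its middle, 380 mm from the hinge axis, at (-235, -138, 40) mm in the trimmer's frame when down; lifting it moves it up and to +x on an arc about the hinge. Its x runs along the arm to the hinge, its y along the hinge axis; its z leans by the arm's angle. The arm weighs 0.5 kg and falls if let go
- notepad: paper pad 148 x 105 x 12 mm lying on the trimmer's board; origin under its centre; leave alone
- stapler: black stapler 135 x 36 x 55 mm in front of the board, beside the handle; origin under its centre; leave alone
- tape_roll: roll of clear tape, 84 mm diameter, 24 mm high, lying beside the arm beyond the latch; origin under its centre; leave alone
- glue_stick: upright white glue stick, 27 mm diameter, 90 mm high, to the right of the handle; origin under its centre; leave alone
- punch: two-hole punch, 110 x 100 x 80 mm; origin under its centre; leave alone
- pen_cup: grey pen cup, 76 mm diameter, 95 mm high, pens up to 160 mm; origin under its centre; leave alone
- staple_box: cardboard box of staples 60 x 85 x 30 mm; origin under its centre; leave alone

How it is judged (in metres and radians):
On the way, in this order (a step that is already met when the one before it is completed fails the run):
1. the latch is pulled aside against its spring, with the arm still low (value of joint latch above 0.006 m and angle between handle's own z axis and vertical below 0.15 rad), for 0.1 s.
2. the arm has sprung up off the latch and the latch is back (angle between handle's own z axis and vertical above 0.04 rad and value of joint latch below 0.003 m), for 0.1 s.
At the end, for the whole second after the job is handed in: The cutting arm stands raised between 32 and 50 degrees (0.55 to 0.87 rad), its handle held in the fingers (contact force above 1.5 N); the latch has sprung back (within 3 mm of shut); no other thing has moved more than 30 mm (angle between handle's own z axis and vertical between 0.55 and 0.87 rad and contact force between the fingers and handle_grip above 1.5 N and value of joint latch below 0.003 m); the arm keeps its last pose, push and grip.
It fails at once if a bystander is pushed more than 30 mm from its place (distance of any of notepad, stapler, tape_roll, glue_stick, punch, pen_cup, staple_box from where it was at the start of the episode above 0.03 m).
It also fails if it takes over 42 s, if anything falls off the work surface, if the arm or the gripper's body presses on something with over 40 N, if the wrist force passes 120 N, or if a joint passes its speed limit or range.

## Working session

There is one attempt and no reset: what is moved stays moved. The work goes in short steps, Python scripts to look and compute and a tool call to move; the robot and the scene stay as the last step left them, time stands still between calls to the robot, and variables do not carry over. Pictures are saved under pics/ and viewed, at most 10 in all, crops included, and the job is handed in when it is done.

Besides the shell and the picture viewer there is one more tool, called after "Emit:" as name(argument=value, ...), one argument or row to a line, values as JSON. drive_tool: Moves the arm, as the interface text tells. Its arguments: {"type":"object","properties":{"steps":{"type":"array"},"newtons":{"type":"number"}},"required":["steps"]}

```bash
mkdir -p pics
cat > h.py <<'E'
import numpy as np,cv2
from cell import arm,eyes,finish_job
from scipy.spatial.transform import Rotation as Ro
def pts(f):
    d=f["depth"];v,u=np.mgrid[:d.shape[0],:d.shape[1]]
    c=np.stack([(u-f["cx"])/f["fx"]*d,(v-f["cy"])/f["fy"]*d,d],-1)
    return (c-f["t"])@f["R"]
def save(n,f):cv2.imwrite(f"pics/{n}.png",cv2.cvtColor(f["color"],cv2.COLOR_RGB2BGR))
E
python3 - <<'E'
from h import *
s=arm.observe();print(s)
fs=[eyes.grab_frame(n) for n in("top","side")]
for n,f in zip(("top","side"),fs):
    np.save(f"{n}.npy",f,allow_pickle=True);print(n,f["fx"],f["R"].round(3).tolist(),np.round(f["t"]).tolist())
cv2.imwrite("pics/a.png",cv2.cvtColor(fs[0]["color"],cv2.COLOR_RGB2BGR))
save("b",fs[1])
E
```

```text
{'time_s': 0.0, 'joint_positions': array([ 1.1040378 ,  0.46838617, -0.01160517,  1.60365963,  0.00601381,
        1.07138437, -0.056283  ]), 'joint_vel': array([ 2.02674213e-04,  1.37590878e-03, -6.68268014e-05,  2.19076814e-03,
        1.99660118e-04, -7.41828981e-04, -1.29383367e-03]), 'tau': array([-1.49243442e-04, -5.32391453e+01,  2.09074141e-02, -2.51304728e+01,
        1.12421604e-02,  7.82649120e-03,  2.25385133e-05]), 'tool_pos': array([ 266.97238194, -592.01497266,  230.3175932 ]), 'orientation': array([ 9.77641041e-01,  2.10278818e-01, -2.55740484e-04, -8.64571445e-04]), 'ft_force': array([ 0.59962913, -0.9942131 , -0.41906673]), 'torque': array([ 0.02259228, -0.01519644,  0.01735389]), 'grip_force': 0.0, 'finger_gap': 85.33484972070998}
top 367.9732810911197 [[-0.014, -1.0, 0.028], [-0.986, 0.009, -0.165], [0.165, -0.03, -0.986]] [-15.0, 572.0, 1099.0]
side 498.1049642827741 [[0.962, -0.272, 0.009], [-0.137, -0.514, -0.847], [0.235, 0.814, -0.532]] [-556.0, 145.0, 1331.0]
```

View pics/a.png

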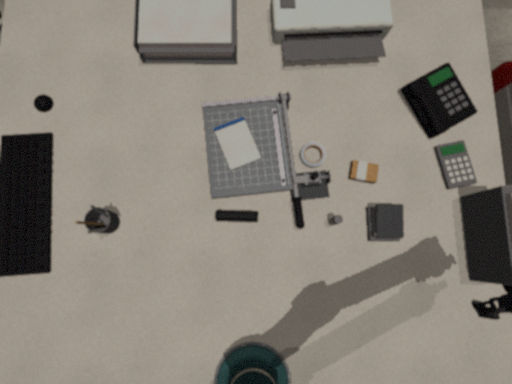

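View pics/b.png

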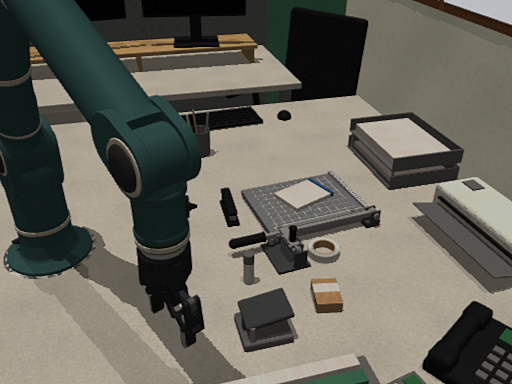

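The top view shows the board at about (204–292, 97–196), the handle at (298,212), the latch and knob near (312–328,178), and the glue stick at (334,218). In the side view the knob is at (293,233), the handle at (247,241) and the glue stick at (249,266).

Run:
```python
from h import *
f=np.load("top.npy",allow_pickle=True).item();P=pts(f);C=f["color"].astype(int)
g=np.load("side.npy",allow_pickle=True).item();Q=pts(g)
a=cv2.resize(f["color"][165:235,270:350],None,fx=5,fy=5,interpolation=2)
b=cv2.resize(g["color"][200:290,215:335],None,fx=4,fy=4,interpolation=2)
a=cv2.copyMakeBorder(a,0,max(0,360-a.shape[0]),0,0,0);b=cv2.copyMakeBorder(b,0,0,0,0,0)
cv2.imwrite("pics/c.png",np.hstack([cv2.resize(a,(400,360)) if a.shape[0]!=360 else a,b])[:,:800,::-1])
def p(F,u,v):return P[v,u].round().tolist() if F=='t' else Q[v,u].round().tolist()
for uv in [(298,205),(298,212),(299,222),(327,176),(326,178),(324,176),(334,218),(284,98),(236,216)]:print('t',uv,p('t',*uv))
for uv in [(293,230),(293,236),(240,243),(255,240),(262,238),(249,255),(249,266)]:print('s',uv,p('s',*uv))
# board edges: points with height 20..32
m=(abs(P[...,2]-26)<6)&(P[...,0]>400)
m[:, :195]=0;m[:,300:]=0;m[:95]=0;m[205:]=0
cn=max(cv2.findContours(m.astype(np.uint8),0,2)[0],key=cv2.contourArea)
bx=cv2.boxPoints(cv2.minAreaRect(cn));print(bx)
for u,v in bx:print(P[int(round(v)),int(round(u))].round())
# hi points near the latch
r=P[160:232,290:350].reshape(-1,3);k=r[r[:,2]>70];print("knob hi",len(k),k.round().tolist()[:20])
r=Q[200:290,215:335].reshape(-1,3);k=r[r[:,2]>86];print("side hi",len(k),k.mean(0) if len(k) else 0,k.round().tolist()[:40:3])
```

```text
t (298, 205) [523.0, -149.0, 54.0]
t (298, 212) [501.0, -149.0, 53.0]
t (299, 222) [470.0, -151.0, 51.0]
t (327, 176) [613.0, -243.0, 55.0]
t (326, 178) [608.0, -241.0, 50.0]
t (324, 176) [613.0, -234.0, 56.0]
t (334, 218) [478.0, -250.0, 92.0]
t (284, 98) [875.0, -116.0, 49.0]
t (236, 216) [491.0, 42.0, 45.0]
s (293, 230) [606.0, -209.0, 96.0]
s (293, 236) [610.0, -203.0, 72.0]
s (240, 243) [481.0, -161.0, 44.0]
s (255, 240) [521.0, -159.0, 44.0]
s (262, 238) [541.0, -158.0, 46.0]
s (249, 255) [476.0, -270.0, 91.0]
s (249, 266) [475.0, -275.0, 61.0]
[[201.50494  104.049515]
 [283.38614   95.861404]
 [292.8119   190.11882 ]
 [210.9307   198.30693 ]]
[863. 153.  28.]
[ 883. -113.   46.]
[ 576. -140.   14.]
[551. 122.  23.]
knob hi 135 [[382.0, 13.0, 1179.0], [382.0, 13.0, 1179.0], [382.0, 13.0, 1179.0], [382.0, 13.0, 1179.0], [618.0, -195.0, 94.0], [618.0, -199.0, 92.0], [617.0, -201.0, 95.0], [614.0, -192.0, 95.0], [615.0, -195.0, 93.0], [615.0, -199.0, 93.0], [614.0, -201.0, 96.0], [614.0, -204.0, 94.0], [610.0, -188.0, 101.0], [611.0, -192.0, 96.0], [611.0, -195.0, 95.0], [612.0, -199.0, 92.0], [611.0, -201.0, 95.0], [611.0, -204.0, 94.0], [611.0, -207.0, 96.0], [382.0, 13.0, 1179.0]]
side hi 173 [ 449.12224009 -498.01046553  302.54577368] [[242.0, -1160.0, 836.0], [242.0, -1160.0, 836.0], [242.0, -1160.0, 836.0], [242.0, -1160.0, 836.0], [242.0, -1160.0, 836.0], [608.0, -189.0, 97.0], [617.0, -188.0, 95.0], [607.0, -193.0, 97.0], [615.0, -194.0, 96.0], [599.0, -193.0, 95.0], [604.0, -200.0, 99.0], [613.0, -199.0, 97.0], [599.0, -199.0, 96.0], [607.0, -201.0, 96.0]]
```

View pics/c.png

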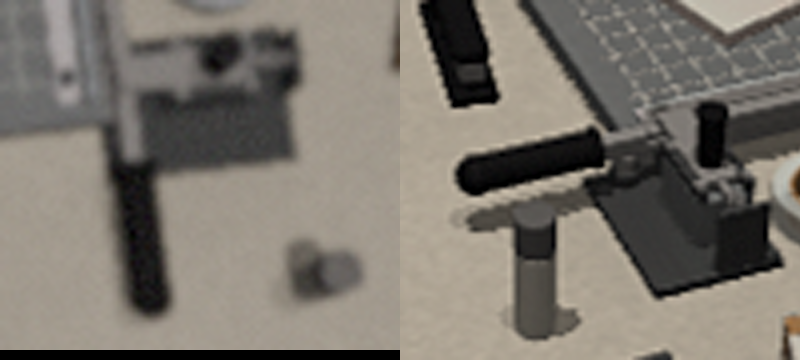

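Knob is at about (611,-197) with its top at z≈95, the handle axis at about (505,-150), and the trimmer yaw is about 5.3°. I'll fly above the knob, then turn so the fingers close along the trimmer's x.

Emit:
drive_tool(
  steps=[
    [[4.5,-2.1,0],[0,0,0],0],
    [[4.5,-2.1,0],[0,0,0],0],
    [[4.5,-2.1,0],[0,0,0],0],
    [[4.5,-2.1,0],[0,0,0],0],
    [[4.5,-2.1,0],[0,0,0],0],
    [[4.5,-2.1,0],[0,0,0],0],
    [[4.5,-2.1,0],[0,0,0],0],
    [[4.5,-2.1,0],[0,0,0],0],
    [[4.5,-2.1,0],[0,0,0],0],
    [[1.5,-1,0],[0,0,0],0],
  ],
  newtons=40,
)

```text
time_s: 1.1
tool_pos: [571.6, -232.1, 230.9]
orientation: [0.977, 0.214, 0.001, -0.001]
ft_force: [0.1, 0.5, -0.4]
finger_gap: 85.4
grip_force: 0.0
```

Emit:
drive_tool(
  steps=[
    [[0,0,0],[0,0,-0.138],0],
    [[0,0,0],[0,0,-0.138],0],
    [[0,0,0],[0,0,-0.138],0],
    [[0,0,0],[0,0,-0.138],0],
    [[0,0,0],[0,0,-0.138],0],
    [[0,0,0],[0,0,-0.138],0],
    [[0,0,0],[0,0,-0.138],0],
    [[0,0,0],[0,0,-0.138],0],
    [[0,0,0],[0,0,-0.138],0],
    [[0,0,0],[0,0,0],0],
  ],
)

```text
time_s: 2.1
tool_pos: [567.9, -238.5, 230.7]
orientation: [0.673, 0.74, -0.0, -0.001]
ft_force: [-0.5, -0.6, 0.3]
finger_gap: 85.5
grip_force: 0.0
```

```bash
cat >> h.py <<'E'
def wrist():
    s=arm.observe();f=eyes.grab_frame("wrist")
    T=np.array(f["tool_from_camera"]);Rt=Ro.from_quat(s["orientation"]).as_matrix()
    Rw=Rt@T[:3,:3];tw=Rt@T[:3,3]+s["tool_pos"]
    f["R"]=Rw.T;f["t"]=-Rw.T@tw
    print("tcp",s["tool_pos"].round(1),"xaz",np.degrees(np.arctan2(Rt[1,0],Rt[0,0])).round(1),"yaz",np.degrees(np.arctan2(Rt[1,1],Rt[0,1])).round(1),"t",s["time_s"],"q",s["joint_positions"].round(2))
    return f
E
python3 - <<'E'
from h import *
f=wrist();np.save("w1.npy",f,allow_pickle=True);save("d",f);P=pts(f)
for lo,hi in((86,105),(45,58)):
    m=((P[...,2]>lo)&(P[...,2]<hi)&(P[...,0]>420)&(f["depth"]>120)).astype(np.uint8)
    n,l,st,c=cv2.connectedComponentsWithStats(m)
    for i in range(1,n):
        if st[i,4]>150:
            q=P[l==i];print(lo,c[i].round(),st[i].tolist(),np.median(q,0).round(1),q.min(0).round(),q.max(0).round())
E
```

```text
tcp [ 567.9 -238.5  230.7] xaz 95.4 yaz 5.4 t 2.1 q [ 0.66  0.45 -0.42  1.67  0.2   1.06  0.27]
86 [308. 136.] [296, 124, 25, 24, 447] [ 610.7 -195.4   96. ] [ 600. -206.   92.] [ 622. -185.   98.]
86 [163. 188.] [149, 175, 28, 26, 562] [ 478.2 -259.6   90. ] [ 465. -273.   86.] [ 491. -248.   92.]
45 [400.  48.] [292, 46, 220, 5, 817] [ 692.6 -109.4   48.1] [ 591. -121.   45.] [803. -97.  51.]
45 [300.  88.] [151, 57, 361, 125, 8086] [ 603.2 -146.8   51.2] [ 453. -252.   45.] [ 814. -113.   58.]
```

View pics/d.png

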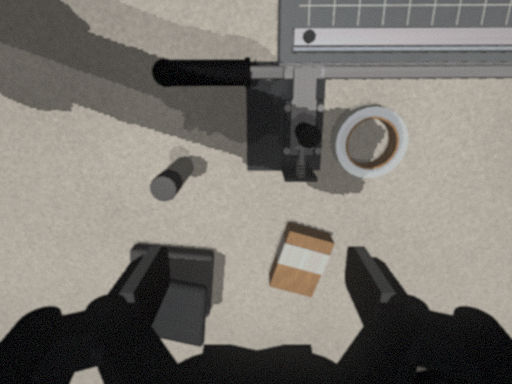

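The wrist view shows the knob at (308,136) → (611,-195.5), top 96 mm; the glue stick at (163,188), the handle at (165–250,72) and the tape at (372,143). Fingers are aligned with the trimmer, so I move over the knob, descend and close.

Emit:
drive_tool(
  steps=[
    [[2,2.3,0],[0,0,0],0],
    [[1.9,2.4,0],[0,0,0],0],
    [[0,0,2],[0,0,0],0],
    [[0,0,3],[0,0,0],0],
    [[0,0,3],[0,0,0],0],
    [[0,0,3],[0,0,0],0],
    [[0,0,2],[0,0,0],0],
    [[0,0,0],[0,0,0],0],
    [[0,0,0],[0,0,0],0],
    [[0,0,0],[0,0,0],0],
  ],
)

```text
time_s: 3.15
tool_pos: [612.5, -195.3, 102.8]
orientation: [0.673, 0.74, 0.001, 0.001]
ft_force: [-0.6, -0.1, 0.1]
finger_gap: 85.3
grip_force: 0.0
```

Run:
```python
from h import *
f=wrist();save("e",f);P=pts(f)
m=((P[...,2]>86)&(P[...,2]<105)&(abs(P[...,0]-611)<25)&(abs(P[...,1]+195)<30));q=P[m];print(m.sum(),np.median(q,0),q.min(0),q.max(0))
```

```text
tcp [ 612.5 -195.3  102.8] xaz 95.4 yaz 5.4 t 3.15 q [ 0.53  0.64 -0.38  1.7   0.29  0.86  0.12]
1153 [ 611.25268457 -194.24883431   95.98945262] [ 600.77510913 -206.11627196   86.03821223] [ 622.07601346 -184.61986659   97.77541759]
```

View pics/e.png

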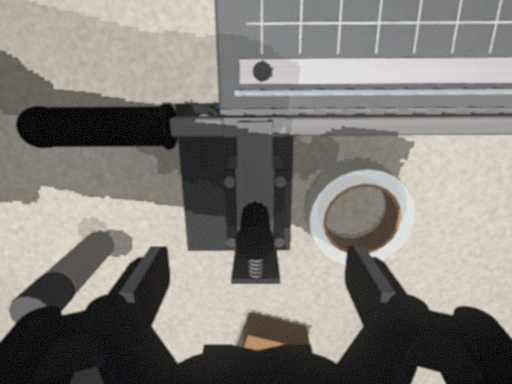

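The knob at (255,225) is centred between the fingers. Descend 40 mm and close.

Emit:
drive_tool(
  steps=[
    [[0,-0.1,2],[0,0,0],0],
    [[0,0,2],[0,0,0],0],
    [[0,0,0],[0,0,0],1],
    [[0,0,0],[0,0,0],1],
    [[0,0,0],[0,0,0],1],
    [[0,0,0],[0,0,0],1],
    [[0,0,0],[0,0,0],1],
    [[0,0,0],[0,0,0],1],
    [[0,0,0],[0,0,0],1],
    [[0,0,0],[0,0,0],1],
  ],
  newtons=40,
)

```text
time_s: 4.2
tool_pos: [611.2, -195.4, 62.4]
orientation: [0.673, 0.74, 0.0, 0.001]
ft_force: [-0.8, -0.5, 6.8]
finger_gap: 16.0
grip_force: 39.0
```

Emit:
drive_tool(
  steps=[
    [[-0.3,0,0],[0,0,0],1],
    [[-0.3,0,0],[0,0,0],1],
    [[-0.3,0,0],[0,0,0],1],
    [[-0.2,0,0],[0,0,0],1],
    [[-0.2,0,0],[0,0,0],1],
    [[0,0,0],[0,0,0],1],
    [[0,0,0],[0,0,0],1],
    [[0,0,0],[0,0,0],1],
    [[0,0,0],[0,0,0],1],
    [[0,0,0],[0,0,0],1],
  ],
)

```text
time_s: 5.2
tool_pos: [612.0, -203.3, 62.4]
orientation: [0.672, 0.741, 0.002, -0.002]
ft_force: [-3.8, 9.0, 8.9]
finger_gap: 15.9
grip_force: 39.7
```

Run:
```python
from h import *
f=eyes.grab_frame("side");P=pts(f)
for u,v in((240,243),(248,240),(255,238)):print([P[w,u].round().tolist() for w in(v-10,v-6,v-3,v)])
cv2.imwrite("pics/f.png",cv2.resize(f["color"][180:300,200:340],None,fx=4,fy=4)[...,::-1])
```

```text
[[506.0, -59.0, -2.0], [484.0, -150.0, 55.0], [481.0, -162.0, 54.0], [480.0, -164.0, 47.0]]
[[531.0, -50.0, -3.0], [525.0, -72.0, 1.0], [504.0, -153.0, 53.0], [502.0, -161.0, 50.0]]
[[552.0, -51.0, 1.0], [547.0, -68.0, -0.0], [525.0, -147.0, 51.0], [522.0, -158.0, 49.0]]
```

View pics/f.png

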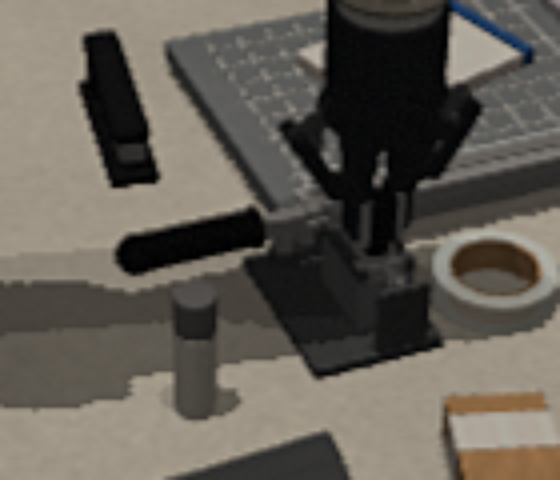

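The picture shows the fingers on the knob and the handle still low (around (190,240) in the crop). Measured travel is only 8 mm, because the arm gives under the spring load, so I pull 7 mm further.

Emit:
drive_tool(
  steps=[
    [[-0.2,0,0],[0,0,0],1],
    [[-0.2,0,0],[0,0,0],1],
    [[-0.2,0,0],[0,0,0],1],
    [[-0.1,0,0],[0,0,0],1],
    [[0,0,0],[0,0,0],1],
    [[0,0,0],[0,0,0],1],
    [[0,0,0],[0,0,0],1],
    [[0,0,0],[0,0,0],1],
    [[0,0,0],[0,0,0],1],
    [[0,0,0],[0,0,0],1],
  ],
)

```text
time_s: 6.25
tool_pos: [612.8, -211.2, 62.4]
orientation: [0.672, 0.741, 0.001, -0.001]
ft_force: [-4.6, 7.6, 9.3]
finger_gap: 15.7
grip_force: 39.5
```

```bash
cat > hz.py <<'E'
from h import *
f=eyes.grab_frame("side");P=pts(f)
m=(f["color"].max(-1)<60)&(P[...,0]>450)&(P[...,0]<545)&(P[...,1]>-175)&(P[...,1]<-135)&(P[...,2]>25)
q=P[m];print(len(q),"z",np.percentile(q[:,2],[5,50,95]).round(1),"fit z(x)",np.polyfit(q[:,0],q[:,2],1).round(3),"x",np.percentile(q[:,0],[2,98]).round())
print(arm.observe()["tool_pos"].round(1))
E
python3 hz.py
```

```text
311 z [60.5 74.1 82.1] fit z(x) [-7.20000e-02  1.08815e+02] x [456. 543.]
[ 612.8 -211.2   62.4]
```

The arm has sprung up about 4°. Release: open, then rise.

Emit:
drive_tool(
  steps=[
    [[0,0,0],[0,0,0],0],
    [[0,0,0],[0,0,0],0],
    [[0,0,0],[0,0,0],0],
    [[0,0,0],[0,0,0],0],
    [[0,0,0],[0,0,0],0],
    [[0,0,-1],[0,0,0],0],
    [[0,0,-2],[0,0,0],0],
    [[0,0,-3],[0,0,0],0],
    [[0,0,-4],[0,0,0],0],
    [[0,0,-4],[0,0,0],0],
  ],
)

```text
time_s: 7.3
tool_pos: [612.0, -215.1, 203.1]
orientation: [0.673, 0.74, -0.0, -0.0]
ft_force: [-0.8, -0.5, 1.0]
finger_gap: 85.2
grip_force: 0.0
```

```bash
python3 hz.py
python3 - <<'E'
from h import *
f=wrist();save("g",f);P=pts(f);Z=P[...,2]
m=(Z>86)&(Z<105)&(abs(P[...,0]-611)<25)&(abs(P[...,1]+200)<32);q=P[m];print("knob",m.sum(),np.median(q,0).round(1))
m=(f["color"].max(-1)<60)&(P[...,0]>440)&(P[...,0]<550)&(abs(P[...,1]+152)<30)&(Z>55)&(Z<110)
q=P[m];print("handle",m.sum(),np.median(q,0).round(1),q.min(0).round(),q.max(0).round(),np.polyfit(q[:,0],q[:,1],1),np.polyfit(q[:,0],q[:,2],1))
E
```

```text
313 z [61.6 74.7 82. ] fit z(x) [-5.70000e-02  1.01896e+02] x [456. 544.]
[ 616.  -215.8  211.3]
tcp [ 616.  -215.8  211.3] xaz 95.4 yaz 5.4 t 7.35 q [ 0.58  0.53 -0.41  1.6   0.24  1.05  0.2 ]
knob 481 [ 611.2 -195.1   96.1]
handle 3179 [ 504.2 -149.1   78. ] [ 459. -166.   63.] [ 550. -132.   85.] [ 8.77133088e-02 -1.93405334e+02] [-7.27232885e-02  1.14398171e+02]
```

View pics/g.png

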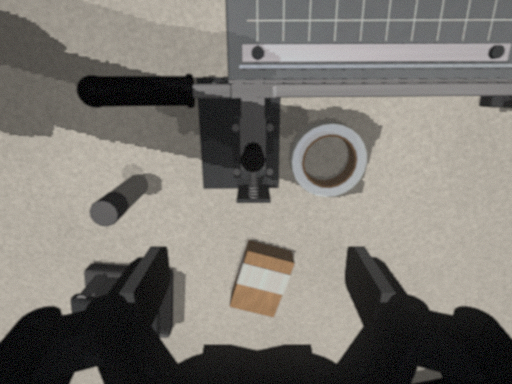

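The knob at (253,157) is back in its place, and the raised handle spans (80–195, 92): middle (504,-149), top z 78, so axis z ≈ 66. Next: above the handle, turned 90°.

Emit:
drive_tool(
  steps=[
    [[2.6,-3.5,0],[0,0,0],0],
    [[2.6,-3.5,0],[0,0,0],0],
    [[2.5,-3.5,0],[0,0,0],0],
    [[0,0,0],[0,0,0.142],0],
    [[0,0,0],[0,0,0.142],0],
    [[0,0,0],[0,0,0.142],0],
    [[0,0,0],[0,0,0.142],0],
    [[0,0,0],[0,0,0.142],0],
    [[0,0,0],[0,0,0.142],0],
    [[0,0,0],[0,0,0.142],0],
  ],
)

```text
time_s: 8.4
tool_pos: [500.3, -148.4, 201.5]
orientation: [0.945, 0.327, 0.0, 0.0]
ft_force: [-0.9, -0.1, 0.8]
finger_gap: 85.6
grip_force: 0.0
```

Emit:
drive_tool(
  steps=[
    [[0,0,0],[0,0,0.142],0],
    [[0,0,0],[0,0,0.142],0],
    [[0,0,0],[0,0,0.142],0],
    [[0,0,0],[0,0,0.142],0],
    [[0,0,0],[0,-0.07,0],0],
    [[0,0,3],[0,0,0],0],
    [[0,0,3],[0,0,0],0],
    [[0,0,0],[0,0,0],0],
    [[0,0,0],[0,0,0],0],
    [[0,0,0],[0,0,0],0],
  ],
)

```text
time_s: 9.4
tool_pos: [497.4, -149.1, 143.0]
orientation: [0.998, 0.052, -0.034, 0.002]
ft_force: [-0.1, 0.1, 0.0]
finger_gap: 85.2
grip_force: 0.0
```

Run:
```python
from h import *
f=wrist();save("i",f);P=pts(f);Z=P[...,2]
m=(f["color"].max(-1)<60)&(P[...,0]>440)&(P[...,0]<550)&(abs(P[...,1]+152)<30)&(Z>55)&(Z<110)
q=P[m];print("handle",m.sum(),np.median(q,0).round(1),q.min(0).round(),q.max(0).round(),np.polyfit(q[:,0],q[:,1],1),np.polyfit(q[:,0],q[:,2],1))
print(Ro.from_quat(arm.observe()["orientation"]).as_matrix().round(3))
```

```text
tcp [ 497.4 -149.1  143. ] xaz 5.9 yaz -84.1 t 9.4 q [ 0.35  0.4  -0.16  1.94  0.11  0.87 -1.35]
handle 3879 [ 510.4 -148.6   77.8] [ 460. -165.   66.] [ 550. -131.   85.] [ 9.97764844e-02 -1.99370950e+02] [-7.50668651e-02  1.15857273e+02]
[[ 0.992  0.103 -0.067]
 [ 0.103 -0.995 -0.008]
 [-0.067  0.001 -0.998]]
```

View pics/i.png

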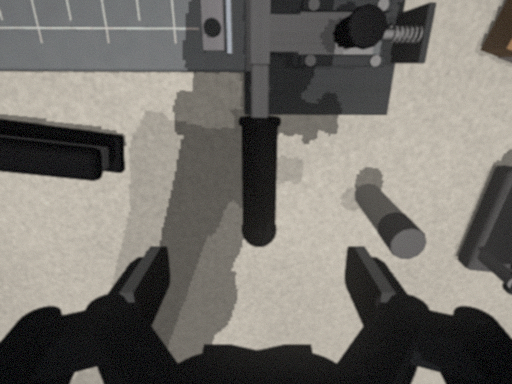

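The handle at (259,180) is centred between the fingers, with the glue stick (390,215) and stapler (60,150) well clear. Descend and grip.

Emit:
drive_tool(
  steps=[
    [[0.6,0,2],[0,0,0],0],
    [[0.6,0,3],[0,0,0],0],
    [[0,0,3],[0,0,0],0],
    [[0,0,1.5],[0,0,0],0],
    [[0,0,0],[0,0,0],0.9],
    [[0,0,0],[0,0,0],0.9],
    [[0,0,0],[0,0,0],0.9],
    [[0,0,0],[0,0,0],0.9],
    [[0,0,0],[0,0,0],0.9],
    [[0,0,0],[0,0,0],0.9],
  ],
  newtons=60,
)

```text
time_s: 10.45
tool_pos: [502.8, -150.0, 47.0]
orientation: [0.998, 0.051, -0.033, 0.003]
ft_force: [1.4, -5.3, 3.2]
finger_gap: 24.5
grip_force: 58.6
```

Emit:
drive_tool(
  steps=[
    [[-0.04,0,-1.52],[0,-0.04,0],0.9],
    [[-0.04,0,-1.52],[0,-0.04,0],0.9],
    [[-0.04,0,-1.52],[0,-0.04,0],0.9],
    [[-0.04,0,-1.52],[0,-0.04,0],0.9],
    [[-0.04,0,-1.52],[0,-0.04,0],0.9],
    [[-0.04,0,-1.52],[0,-0.04,0],0.9],
    [[-0.04,0,-1.52],[0,-0.04,0],0.9],
    [[-0.04,0,-1.52],[0,-0.04,0],0.9],
    [[0,0,0],[0,0,0],0.9],
    [[0,0,0],[0,0,0],0.9],
  ],
)

```text
time_s: 11.45
tool_pos: [523.9, -147.9, 164.7]
orientation: [0.98, 0.05, -0.193, 0.011]
ft_force: [2.3, -5.5, -2.7]
finger_gap: 24.5
grip_force: 59.2
```

Run:
```python
from h import *
s=arm.observe();print(s["joint_positions"].round(2),Ro.from_quat(s["orientation"]).as_matrix().round(3),s["torque"])
```

```text
[ 0.24  0.58 -0.11  1.65  0.16  1.3  -1.41] [[ 0.92   0.103 -0.377]
 [ 0.095 -0.995 -0.042]
 [-0.38   0.003 -0.925]] [-0.98223533 -0.9814229   0.48785135]
```

Emit:
drive_tool(
  steps=[
    [[-0.04,0,-1.52],[0,-0.04,0],0.9],
    [[-0.04,0,-1.52],[0,-0.04,0],0.9],
    [[-0.04,0,-1.52],[0,-0.04,0],0.9],
    [[-0.04,0,-1.52],[0,-0.04,0],0.9],
    [[-0.04,0,-1.52],[0,-0.04,0],0.9],
    [[-0.04,0,-1.52],[0,-0.04,0],0.9],
    [[-0.04,0,-1.52],[0,-0.04,0],0.9],
    [[-0.04,0,-1.52],[0,-0.04,0],0.9],
    [[0,0,0],[0,0,0],0.9],
    [[0,0,0],[0,0,0],0.9],
  ],
)

```text
time_s: 12.45
tool_pos: [569.7, -143.2, 256.8]
orientation: [0.936, 0.047, -0.348, 0.016]
ft_force: [-11.2, -4.0, 7.2]
finger_gap: 24.0
grip_force: 60.6
```

Run:
```python
from h import *
s=arm.observe();print(s["joint_positions"].round(2),Ro.from_quat(s["orientation"]).as_matrix().round(3))
f=eyes.grab_frame("side");cv2.imwrite("pics/j.png",cv2.resize(f["color"][120:330,150:420],None,fx=2.5,fy=2.5)[...,::-1])
```

```text
[ 0.03  0.74  0.15  1.26  0.08  1.83 -1.3 ] [[ 0.753  0.1   -0.651]
 [ 0.077 -0.995 -0.063]
 [-0.654 -0.003 -0.757]]
```

View pics/j.png

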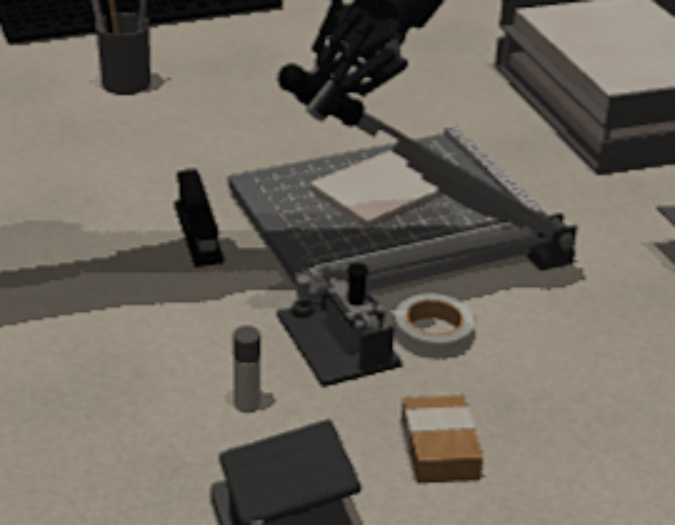

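The handle is held with the arm at about 38–40°, and all bystanders are in place. Joint 6 sits close to its limit (1.83 of 1.84), so I back off about 2.5°.

Emit:
drive_tool(
  steps=[
    [[0,0,0.6],[0,0.02,0],0.9],
    [[0,0,0.6],[0,0.02,0],0.9],
    [[0,0,0],[0,0.01,0],0.9],
    [[0,0,0],[0,0,0],0.9],
    [[0,0,0],[0,0,0],0.9],
    [[0,0,0],[0,0,0],0.9],
    [[0,0,0],[0,0,0],0.9],
    [[0,0,0],[0,0,0],0.9],
    [[0,0,0],[0,0,0],0.9],
    [[0,0,0],[0,0,0],0.9],
  ],
)

```text
time_s: 13.5
tool_pos: [563.3, -143.8, 246.4]
orientation: [0.945, 0.048, -0.323, 0.014]
ft_force: [-5.0, -3.5, 2.8]
finger_gap: 24.1
grip_force: 60.6
```

Run:
```python
from h import *
s=arm.observe();R=Ro.from_quat(s["orientation"]).as_matrix();g=s["tool_pos"]-19*R[:,2]
print(s["joint_positions"].round(3),np.arcsin(-R[2,0]),g,"arm angle",np.arcsin((g[2]-38)/380),s["ft_force"],s["grip_force"],s["joint_vel"].round(3))
f=eyes.grab_frame("top");P=pts(f)
m=(abs(P[...,1]+197)<16)&(abs(P[...,0]-611)<16)&(P[...,2]>88)&(P[...,2]<105);print("knob",np.median(P[m],0))
```

```text
[ 0.037  0.709  0.141  1.323  0.073  1.752 -1.305] 0.6576339652522486 [ 574.90169641 -142.74226937  261.48101128] arm angle 0.6287174332118115 [-4.99732697 -3.4851492   2.82790072] 60.60429275035858 [-0.     0.001 -0.001  0.002 -0.001 -0.    -0.   ]
knob [nan nan nan]
  return _methods._mean(a, axis=axis, dtype=dtype,
  ret = um.true_divide(
```

The arm stands at about 37° with a steady grip and the joints clear of their limits. The knob is hidden from the top camera, but the last side and wrist views showed it back in its place. Handing in.

```bash
python3 -c "
from h import *
print(finish_job())"
```

```text
the job is handed in; nothing more can be done
None
```

The trimmer is open: the latch was pulled and sprang back, and the gripper is still holding the handle with the arm raised to about 37° (measured, slightly under 40° to keep a wrist joint off its limit); nothing else on the desk looked moved in the last side view, and the job is handed in with no verdict shown.

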